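# Post a printed vertebra through a spring flap

### The arm

A 6-joint arm with a two-finger parallel gripper is mounted at the origin on the work surface. World frame = base frame: x ahead of the robot, y to its left, z up, the work surface at z = 0. Lengths are in m, angles in rad, forces in N, time in s.
With the tool pointing down it reaches from about 0.25 to 0.775 m from the base axis. Payload 4 kg.
Tool frame: the origin (TCP) lies at the very end of the fingers, on their centre line; the grasp point (between the pads) lies 19 mm behind it (robot.grip_point_offset is the distance from the TCP to the grasp point, in m); z points along the fingers, x is the direction in which the jaws open and shut, and the axes are right-handed (so a half turn about z gives the same grasp; the last joint's range is limited). The gripper opens to 94 mm and grips with 3 to 60 N. Pads are 16 mm wide; open, the fingers measure 119 mm over their backs; the gripper's body (75 mm by 177 mm) begins 78 mm behind the grasp point.
Start: joints at [-1.443, 0.087, 1.371, -0, 1.684, -0.103], TCP at [0.126, -0.535, 0.206] pointing down, gripper open.
Joint ranges: [-3.1, 3.1], [-0.76, 2.03], [0.27, 2.55], [-1.08, 4.22], [0.17, 2.65], [-2.57, 2.57]. Speed limits (rad/s): [2.79, 2.79, 3.14, 3.14, 3.14, 3.14].

### API

Orientations are given as [roll, pitch, yaw] about the fixed x, y, z axes, in that order (R = Rz(yaw) Ry(pitch) Rx(roll)).
In Python, from bench import robot gives the robot as it stands.
- The arm moves only by the shell command python3 -m inch 'ROWS'. ROWS is text: rows parted by semicolons, each of 5 numbers parted by spaces: the shift along the tool's x, y, z in cm, then the turn about the tool's z in rad, then the closure, from 0 (fully open) to 1 (shut). In form: tx ty tz spin claw; .... A call has 1 to 20 rows; each row is the pose to reach, as a shift and turn from the pose measured when the call began, along the tool's axes at that moment; what a row does not reach only later rows make up. A row lasts 1/12 s, in which the tool goes at most 41.7 mm and 7.16 degrees, less where a joint would pass 70% of its speed; a pose out of reach is approached as far as the arm can. A call with a gripper value outside its range is refused whole. The fingers move at their own pace and stop on an object; the grip force is fixed at half the most. Time passes only in rows, so rows that repeat a pose let the fingers close. It gives the time, the measured TCP pose, the force and the opening at its end, in the units of the state.
- robot.get_obs(): the state, without advancing time (a new reading comes with each control period).
- robot.snapshot(name): name is "scene" or "top"; returns (picture, depth): 400x640x3 uint8, blue, green, red; 400x640 float32, m along the optical axis (not along the pixel's ray), 0 where there is no reading.
- robot.camera_info(name): a dict with "K" (3x3 intrinsics, pixels), "dist" ([k1, k2, p1, p2, k3] as OpenCV has them; the pictures are not rectified), "extrinsics" (4x4, takes a point from world to camera coordinates). Camera axes: x right, y down, z forward; pixel columns grow to the right and rows downward; lengths in m; the calibration is good to about 2 mm. A picture is of the moment at which its call begins. camera_info takes no time and is no camera call.
- robot.close_job(): hands the job in, once; it reports no verdict.
The state is a dict: "time": time; "joint_positions": joint angles; "qvel": joint speeds; "joint_torque": joint torques, N m; "tool_pos": TCP position; "ee_rot": TCP orientation; "wrist_force": force on the tool from outside, world axes, zero at the start; "wrist_torque": the same for the moment, N m; "width": finger opening in m.
Only numpy, scipy, OpenCV 4.12 (cv2) and the standard library are available. Lean on these libraries where they do the work, as an engineer would, in place of code of your own. Each camera call takes 0.05 s, during which the arm holds its last target.

### The job

Post the printed vertebra into the grey collection box without ever picking it up: push it along the deck of the box to the edge of the mouth, press the self-closing flap open with one finger on the flap's raised bar and, while that finger keeps the flap open, push the vertebra in with the other finger. Do not slide the vertebra onto the shut flap, and leave the other things where they are. Finish with the vertebra lying still inside the box and the flap sprung shut.

Things in the scene. Friction and masses are not known exactly. Their poses are not given: they have to be found in the camera images.
- bin: Grey collection box, fixed to the table, 150 mm (its x) by 220 mm (its y) by 140 mm high, hollow down to its floor at z = 5. Origin: centre of its underside, z up; all box positions here are in this frame, in mm. Its flat top, the deck, is at z = 140. The half of the deck from y = -110 to 0 is plain and carries the vertebra and the plug; the other half has the mouth.
- mouth_edge (a point): Middle of the deck edge over which the vertebra enters: x = 0, y = 0, z = 140 in the box's frame. The mouth is a hole from x = -63 to 34 and y = 0 to 100, wholly covered by the flap; the rest of the top is a flat rim at z = 140. The vertebra goes in moving towards box +y; once its middle has passed this edge and the flap is open it tips in and drops.
- flap (a joint): Flap angle in rad: 0 shut (flush with the deck), 1.15 fully open. Aluminium plate 90 (box x) by 96 mm (box y), hinged along x = -60, z = 140 (parallel to box y); its +x side swings down into the box. A spring shuts it when released, and shut it carries the vertebra's weight. Opening takes 4 to 8 N down on its bar. At 0.9 rad no part of it, above z = 60, is at x over 0.
- bar_top (a point): Middle of the crest of the flap's raised black bar; moves with the flap. The bar is a round rail of radius 18, axis along box y; shut, its axis lies at x = -36, z = 152, its ends at y = 4 and 96, its crest at z = 170 (box frame). A fingertip pressed straight down on it at x = -35 opens the flap 0.6 rad at 13 mm above deck level, 0.9 rad at 6 mm; kept there, it can slide along the bar in y.
- vertebra: Ivory printed vertebra on its print base, loose on the deck, 40 to 65 g, 30 mm high. The base is a flat-sided block 34 (its x) by 36 (its y) by 12 mm high; on it a round body 29 mm across with two short wings, 32 mm tip to tip, and a spine on its -y side, all within the base's outline. Origin: centre of its underside; its y axis points to the mouth, within 0.3 rad of box y.
- plug: Bystander: small waisted round printed bone plug, 26 mm across, 24 mm high, standing on the deck of the box, beside the vertebra. Origin: centre of its underside.
- femur: Bystander: ochre model of a long bone, about 220 mm long, 28 mm thick, lying on the table. Origin: under its middle.
- humerus: Bystander: ochre model of a shorter long bone, about 160 mm long, lying on the table. Origin: under its middle.
- scraper: Bystander: spatula lying on the table.
- driver: Bystander: screwdriver lying on the table.
- jar: Bystander: lidded jar, 56 mm across, 75 mm high, on the table. Origin: centre of its underside.
- cup: Bystander: open white cup, 72 mm across, 70 mm high, on the table. Origin: centre of its underside.
There are look-alikes about, which are no part of the job. Leave any blue or pink look-alike of the vertebra alone.

How it is judged:
On the way, in this order (a step that is already met when the one before it is completed fails the run):
1. the flap is held pressed open while a finger pushes the vertebra, which is still on the deck (value of joint flap above 0.6 rad and contact force between the fingers and bin above 0.5 N and contact force between the fingers and vertebra above 0.03 N and z of vertebra in the frame of bin above 0.136 m and y of vertebra in the frame of bin below 0 m).
2. the vertebra has dropped into the box (z of vertebra in the frame of bin below 0.075 m and y of vertebra in the frame of bin between -0.11 and 0.11 m and x of vertebra in the frame of bin between -0.075 and 0.075 m), for 0.1 s.
At the end, for the whole second after the job is handed in: The vertebra lies still inside the box (its origin under 60 mm above the box's underside and between its walls, speed under 20 mm/s) and the flap has sprung shut (under 0.08 rad) (z of vertebra in the frame of bin below 0.06 m and y of vertebra in the frame of bin between -0.11 and 0.11 m and x of vertebra in the frame of bin between -0.075 and 0.075 m and linear speed of vertebra below 0.02 m/s and value of joint flap below 0.08 rad); the robot touches nothing.
It fails at once if the vertebra is lifted (more than 18 mm above the deck) (z of vertebra in the frame of bin above 0.158 m).
It fails at once if the vertebra is pushed onto the shut flap (its middle 8 mm or more past the mouth's edge with the flap under 0.3 rad) (y of vertebra in the frame of bin above 0.008 m and z of vertebra in the frame of bin above 0.125 m and value of joint flap below 0.3 rad).
It fails at once if the vertebra falls off the box onto the table (z of vertebra in the frame of bin below 0.12 m and (y of vertebra in the frame of bin below -0.112 m or y of vertebra in the frame of bin above 0.112 m or x of vertebra in the frame of bin above 0.077 m or x of vertebra in the frame of bin below -0.077 m)).
It fails at once if another thing is moved by more than 25 mm (distance of any of plug, femur, humerus, scraper, driver, jar, cup from where it was at the start of the episode above 0.025 m).
It also fails if it takes over 48 s, if anything falls off the work surface, if the arm or the gripper's body presses on something with over 40 N, if the wrist force passes 120 N, or if a joint passes its speed limit or range.

## Working session

There is one attempt and no reset: what is moved stays moved. The work goes in short steps, Python scripts to look and compute and a shell command to move; the robot and the scene stay as the last step left them, time stands still between calls to the robot, and variables do not carry over. Pictures are saved under pics/ and viewed, and the job is handed in when it is done.

```bash
ls; mkdir -p pics; python3 - <<'E'
from bench import robot
import cv2, numpy as np
for n in ("scene","top"):
    p,d=robot.snapshot(n); cv2.imwrite(f"pics/{n}0.png",p); np.save(f"{n}0.npy",d)
    c=robot.camera_info(n); print(n,np.round(c["K"],1).tolist(),c["dist"],np.round(c["extrinsics"],4).tolist())
o=robot.get_obs(); print(o)
E
```

```text
pics
scene [[480.0, 0.0, 325.7], [0.0, 480.0, 206.7], [0.0, 0.0, 1.0]] [0.01567647 0.         0.         0.         0.        ] [[0.7237, 0.6901, -0.0025, -0.4002], [0.4791, -0.5051, -0.7179, -0.2212], [-0.4966, 0.5183, -0.6962, 1.8343], [0.0, 0.0, 0.0, 1.0]]
top [[364.4, 0.0, 318.4], [0.0, 364.4, 201.5], [0.0, 0.0, 1.0]] [-0.08074609  0.          0.          0.          0.        ] [[0.0158, -0.9998, -0.0078, -0.0469], [-0.997, -0.0151, -0.0759, 0.5806], [0.0757, 0.009, -0.9971, 1.1731], [0.0, 0.0, 0.0, 1.0]]
{'time': 0.1, 'joint_positions': array([-1.44307714e+00,  8.79050870e-02,  1.37209654e+00,  1.50621165e-05,
        1.68358332e+00, -1.03107293e-01]), 'qvel': array([ 0.00252482, -0.00242639, -0.00375006,  0.00032508,  0.00110969,
        0.00156413]), 'joint_torque': array([ 2.96380233e-03, -3.41248548e+01, -3.03303230e+01,  7.20294588e-02,
        3.03672859e-02, -1.00802720e-04]), 'tool_pos': array([ 0.12576455, -0.5349278 ,  0.20441144]), 'ee_rot': array([-3.14137271e+00,  1.98017604e-03, -1.33996795e+00]), 'wrist_force': array([0.03051727, 0.30584385, 1.36996263]), 'wrist_torque': array([ 0.04470708, -0.04094403, -0.01317208]), 'width': 0.09411094821670724}
```

View pics/scene0.png

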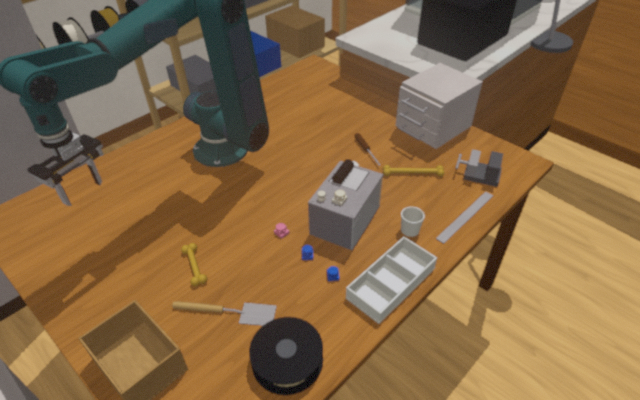

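View pics/top0.png

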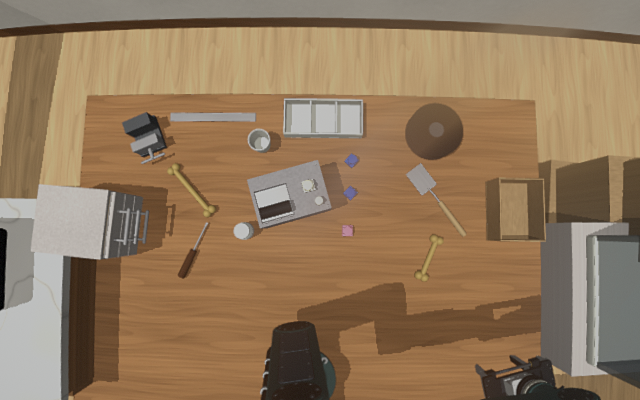

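```bash
cat > h.py <<'E'
from bench import robot
import cv2, numpy as np
def cam(n):
    c=robot.camera_info(n); return np.array(c["K"]),np.array(c["dist"]),np.array(c["extrinsics"])
def proj(n,P):
    K,D,E=cam(n); r,_=cv2.Rodrigues(E[:3,:3]); return cv2.projectPoints(np.float64(P).reshape(-1,1,3),r,E[:3,3],K,D)[0][:,0]
def cloud(n,d):
    K,D,E=cam(n); v,u=np.mgrid[0:400,0:640]
    q=cv2.undistortPoints(np.stack([u,v],-1).reshape(-1,1,2).astype(np.float64),K,D)[:,0]
    z=d.reshape(-1); X=np.c_[q*z[:,None],z]; W=(X-E[:3,3])@E[:3,:3]; W[z==0]=np.nan
    return W.reshape(400,640,3)
E
python3 - <<'E'
from h import *
for n,(x0,y0,x1,y1) in (("top",(235,145,365,245)),("scene",(270,140,420,260))):
    p=cv2.imread(f"pics/{n}0.png")[y0:y1,x0:x1]; cv2.imwrite(f"pics/{n}crop.png",cv2.resize(p,None,fx=5,fy=5,interpolation=cv2.INTER_CUBIC))
W=cloud("top",np.load("top0.npy"))
z=W[...,2]; m=(abs(z-0.14)<0.006); m[:145]=0;m[250:]=0;m[:,:235]=0;m[:,365:]=0
print(m.sum(), np.median(z[m]))
pts=W[m][:,:2].astype(np.float32); r=cv2.minAreaRect(pts); print(r)
for u,v in ((308,186),(320,201),(275,211),(347,230),(352,160),(350,193)): print(u,v,W[v,u])
E
```

```text
3048 0.13944303635632094
((0.5953670144081116, 0.049789756536483765), (0.15068107843399048, 0.22048960626125336), 16.656827926635742)
308 186 [ 0.61463473 -0.0085428   0.16762456]
320 201 [ 0.57175754 -0.04386945  0.1669297 ]
275 211 [0.54095302 0.08540653 0.16598827]
347 230 [ 0.48947981 -0.13224361  0.02865026]
352 160 [ 0.71868339 -0.14619289  0.03256277]
350 193 [ 0.60988986 -0.14062386  0.03122111]
```

```bash
python3 - <<'E'
from h import *
K,D,E=cam("top")
print(K@np.eye(3))
W=cloud("scene",np.load("scene0.npy"))
z=W[...,2]; m=(abs(z-0.14)<0.005); m[:150]=0;m[250:]=0;m[:,:300]=0;m[:,390:]=0
print(m.sum(),np.median(z[m])); print(cv2.minAreaRect(W[m][:,:2].astype(np.float32)))
E
```

```text
[[364.39168153   0.         318.37044722]
 [  0.         364.39168153 201.48952569]
 [  0.           0.           1.        ]]
1886 0.1391807230729817
((0.5949358344078064, 0.04609905928373337), (0.15245257318019867, 0.22573775053024292), 16.539216995239258)
```

View pics/topcrop.png

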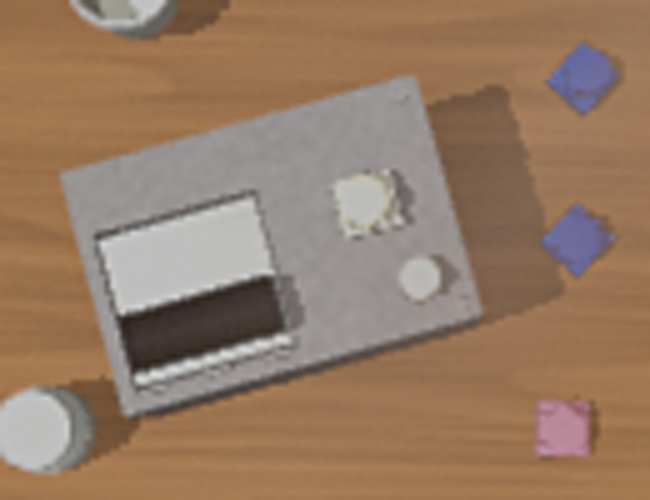

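View pics/scenecrop.png

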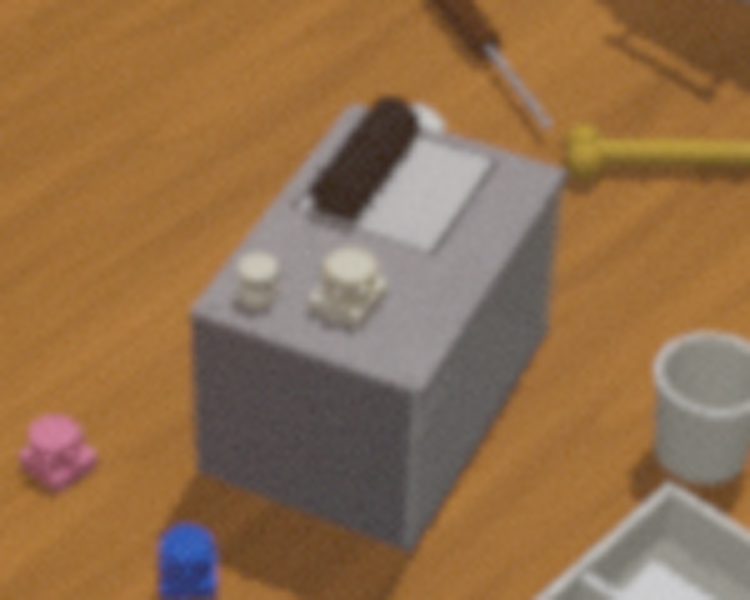

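```bash
cat >> h.py <<'E'
C=np.array([0.5953,0.0488]); TH=0.290
def tobox(p,C=C,TH=TH):
    c,s=np.cos(TH),np.sin(TH); p=np.asarray(p)[...,:2]-C; return p@np.array([[c,-s],[s,c]])
def toworld(b):
    c,s=np.cos(TH),np.sin(TH); return np.asarray(b)@np.array([[c,s],[-s,c]])+C
E
python3 - <<'E'
from h import *
for n in("top","scene"):
    d=np.load(n+"0.npy"); W=cloud(n,d); z=W[...,2]; b=tobox(W)*1000
    p=cv2.imread(f"pics/{n}0.png")
    # flap/mouth edges, bar
    for lab,lo,hi in(("base",.146,.156),("top",.16,.18)):
        m=(z>lo)&(z<hi)&(abs(b[...,0])<75)&(b[...,1]<0)&(b[...,1]>-110)
        k,L,st,ce=cv2.connectedComponentsWithStats(m.astype(np.uint8))
        for i in range(1,k):
            if st[i,4]>8:
                q=b[L==i]; r=cv2.minAreaRect(q.astype(np.float32)); print(n,lab,st[i,4],"mean",q.mean(0).round(1),"min",q.min(0).round(1),"max",q.max(0).round(1),"rect",np.round(r[0],1),np.round(r[1],1),round(r[2],1),ce[i].round())
    m=(z>.16)&(abs(b[...,0])<75)&(b[...,1]>0)&(b[...,1]<110); q=b[m]; print(n,"bar",m.sum(),q.min(0),q.max(0),cv2.minAreaRect(q.astype(np.float32)))
    # deck extents in box frame by percentiles
    m=(abs(z-.14)<.004)&(abs(b[...,0])<90)&(abs(b[...,1])<125); q=b[m]; print(n,"deck",q.min(0),q.max(0))
E
```

```text
top base 10 mean [ 17.8 -75.5] min [ 12.4 -79.3] max [ 22.8 -71.7] rect [ 18.5 -75. ] [10.7  6. ] 28.2 [312. 180.]
top base 31 mean [ -6. -63.] min [-11.4 -78.6] max [  2.8 -43.2] rect [ -5.6 -61.2] [13.7 35.3] 6.0 [310. 189.]
top top 93 mean [  5.9 -60.2] min [ -9.3 -78.8] max [ 21.  -44.6] rect [  5.4 -60.5] [31.7 29. ] 53.4 [308. 185.]
top top 49 mean [-44.7 -79.1] min [-56.2 -90.1] max [-34.  -68.2] rect [-44.7 -79.7] [22.1 20.7] 48.1 [319. 200.]
top bar 339 [-51.9791739    4.66507177] [-19.51957669  96.66643443] ((-35.649131774902344, 50.666988372802734), (92.00829315185547, 32.35380935668945), 89.67355346679688)
top deck [ -74.86609012 -109.26580558] [ 75.66559573 111.22414374]
scene base 55 mean [  8.1 -73.3] min [-12.3 -84.6] max [ 23.5 -43.7] rect [ 10.1 -69.8] [45.1 31.5] 43.2 [339. 200.]
scene base 22 mean [-44.  -88.9] min [-58.2 -97.8] max [-36.7 -78.3] rect [-45.6 -89.3] [21.3 17.2] 14.9 [320. 198.]
scene top 82 mean [  6.5 -65.5] min [-10.7 -81.9] max [ 21.4 -42.5] rect [  4.4 -63.5] [29.3 35.1] 26.1 [339. 194.]
scene top 33 mean [-45.4 -83.5] min [-58.  -93.9] max [-34.1 -72.9] rect [-45.3 -84.1] [20.9 20.4] 17.0 [321. 193.]
scene bar 196 [-5.19710653e+01  4.78621536e-02] [-19.55805898  95.38215802] ((-35.246559143066406, 47.67302703857422), (95.6205825805664, 31.9645938873291), 88.60293579101562)
scene deck [ -76.54941645 -115.28983259] [ 75.18754584 110.27195492]
```

Candidates, in the top view: ivory vertebra on the deck (308,186), plug (319,200), pink look-alike (347,230), blue look-alikes (352,160) and (350,193). The crop shows that the only ivory one with a square base is at (308,186), on the deck, so that is the target. The plug is waisted, with no base. The bar (275,211) is on the near side of the box.

```bash
cat >> h.py <<'E'
def rel(bx,by,z,yaw):
    """rows for TCP at box (mm), world z (m), yaw"""
    o=robot.get_obs(); R=cv2.Rodrigues(np.zeros(3))[0]
    from scipy.spatial.transform import Rotation as Ro
    R=Ro.from_euler('xyz',o["ee_rot"]).as_matrix(); t=np.r_[toworld(np.array([bx,by])/1000),z]
    d=R.T@(t-o["tool_pos"])*100; print("row",d.round(2),"spin",round(o["ee_rot"][2]-yaw,3))
def st():
    o=robot.get_obs(); print("t",round(o["time"],2),"box",(tobox(o["tool_pos"])*1000).round(1),"z",o["tool_pos"][2].round(4),"rot",o["ee_rot"].round(3),"F",o["wrist_force"].round(1),"w",round(o["width"],4),"j",o["joint_positions"].round(2))
E
python3 -c "
from h import *
rel(5.7,-97,0.26,0.29)"
```

```text
row [-36.44 -60.21  -5.47] spin -1.63
```

```bash
python3 -m inch '-2 -3 -3 -0.1 0.5; -4 -6 -5.5 -0.2 0.9; -36.4 -60.2 -5.5 -1.63 0.9; -36.4 -60.2 -5.5 -1.63 0.9; -36.4 -60.2 -5.5 -1.63 0.9; -36.4 -60.2 -5.5 -1.63 0.9; -36.4 -60.2 -5.5 -1.63 0.9; -36.4 -60.2 -5.5 -1.63 0.9; -36.4 -60.2 -5.5 -1.63 0.9; -36.4 -60.2 -5.5 -1.63 0.9; -36.4 -60.2 -5.5 -1.63 0.9; -36.4 -60.2 -5.5 -1.63 0.9; -36.4 -60.2 -5.5 -1.63 0.9; -36.4 -60.2 -5.5 -1.63 0.9; -36.4 -60.2 -5.5 -1.63 0.9; -36.4 -60.2 -5.5 -1.63 0.9; -36.4 -60.2 -5.5 -1.63 0.9; -36.4 -60.2 -5.5 -1.63 0.9; -36.4 -60.2 -5.5 -1.63 0.9; -36.4 -60.2 -5.5 -1.63 0.9'; python3 -c "
from h import *
st(); rel(5.7,-97,0.26,0.29); rel(5.7,-98,0.145,0.29)"
```

```text
time: 1.77
tool_pos: [0.6282, -0.043, 0.2592]
ee_rot: [-3.139, 0.002, 0.291]
wrist_force: [0.8, -0.7, 0.9]
width: 0.0093
t 1.77 box [  5.3 -97.4] z 0.2592 rot [-3.139e+00  2.000e-03  2.910e-01] F [ 0.8 -0.7  0.9] w 0.0093 j [-0.16  0.27  1.06  0.    1.82 -0.45]
row [ 0.04 -0.04 -0.08] spin 0.001
row [ 0.07  0.09 11.42] spin 0.001
```

```bash
python3 -m inch '0 0.2 3 0 0.9; 0 0.2 6 0 0.9; 0 0.2 8.5 0 0.9; 0 0.2 10 0 0.9; 0 0.2 11 0 0.9; 0 0.2 11.4 0 0.9; 0 0.2 11.4 0 0.9; 0 0.2 11.4 0 0.9'; python3 - <<'E'
from h import *
st()
p,d=robot.snapshot("scene"); cv2.imwrite("pics/s1.png",cv2.resize(p[140:260,270:420],None,fx=5,fy=5,interpolation=cv2.INTER_CUBIC))
E
```

```text
time: 2.43
tool_pos: [0.6288, -0.0456, 0.1468]
ee_rot: [-3.141, 0.0, 0.29]
wrist_force: [-0.3, 0.3, 0.4]
width: 0.0093
t 2.43 box [   5.1 -100. ] z 0.1468 rot [-3.141  0.     0.29 ] F [-0.3  0.3  0.4] w 0.0093 j [-0.16  0.28  1.26  0.    1.6  -0.45]
```

View pics/s1.png

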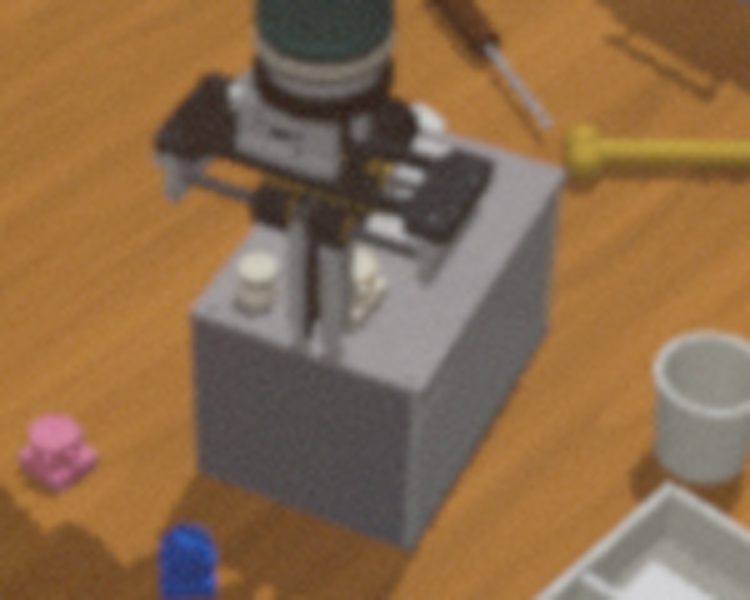

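```bash
python3 -m inch '0.1 -0.4 0.1 0 0.9; 0.1 -0.8 0.2 0 0.9; 0.1 -1.2 0.2 0 0.9; 0.15 -1.5 0.2 0 0.9; 0.2 -1.8 0.2 0 0.9; 0.26 -2.1 0.2 0 0.9; 0.32 -2.4 0.2 0 0.9; 0.38 -2.7 0.2 0 0.9; 0.44 -3.0 0.2 0 0.9; 0.5 -3.3 0.2 0 0.9; 0.56 -3.6 0.2 0 0.9; 0.62 -3.9 0.2 0 0.9; 0.68 -4.2 0.2 0 0.9; 0.74 -4.4 0.2 0 0.9; 0.74 -4.4 0.2 0 0.9'; python3 - <<'E'
from h import *
st()
for n,(x0,y0,x1,y1) in (("top",(235,145,365,245)),("scene",(270,140,420,260))):
    p,d=robot.snapshot(n); np.save(n+"2.npy",d)
    cv2.imwrite(f"pics/{n}2.png",cv2.resize(p[y0:y1,x0:x1],None,fx=5,fy=5,interpolation=cv2.INTER_CUBIC))
E
```

```text
time: 3.73
tool_pos: [0.6236, -0.0004, 0.1452]
ee_rot: [-3.14, -0.001, 0.291]
wrist_force: [-0.4, -0.8, 0.8]
width: 0.0091
t 3.73 box [ 13.  -55.3] z 0.1452 rot [-3.14e+00 -1.00e-03  2.91e-01] F [-0.4 -0.8  0.8] w 0.0091 j [-0.09  0.27  1.28  0.    1.59 -0.38]
```

View pics/top2.png

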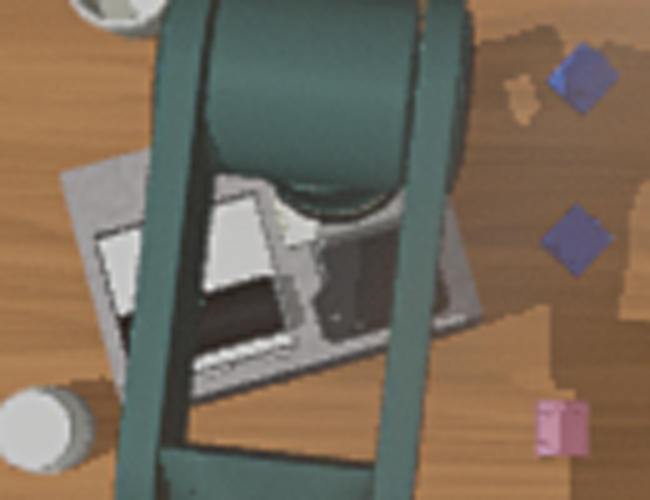

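View pics/scene2.png

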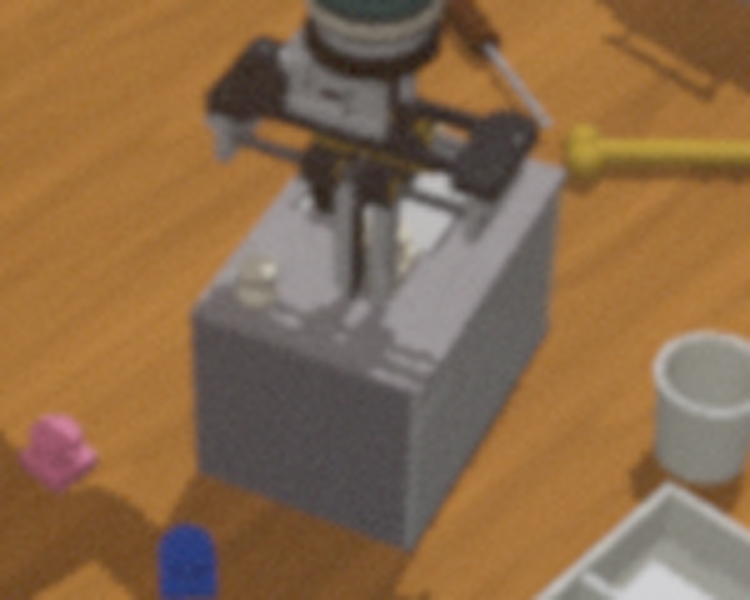

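```bash
python3 -m inch '0 0.8 0 0 0.9; 0 1.2 -1 0 0.9; 0 1.2 -5 0 0.9; -3 2 -9 0.1 0.5; -6 4 -11 0.2 0; -10 6 -11 0.3 0; -10 6 -11 0.3 0; -10 6 -11 0.3 0'; python3 - <<'E'
from h import *
st()
for n,(x0,y0,x1,y1) in (("top",(235,145,365,245)),("scene",(270,140,420,260))):
    p,d=robot.snapshot(n); np.save(n+"3.npy",d)
    cv2.imwrite(f"pics/{n}3.png",p)
    cv2.imwrite(f"pics/{n}3c.png",cv2.resize(p[y0:y1,x0:x1],None,fx=5,fy=5,interpolation=cv2.INTER_CUBIC))
E
```

```text
time: 4.5
tool_pos: [0.5441, -0.0895, 0.2575]
ee_rot: [3.141, -0.004, -0.013]
wrist_force: [0.4, 0.0, -0.0]
width: 0.0394
t 4.5 box [ -88.6 -117.9] z 0.2575 rot [ 3.141 -0.004 -0.013] F [ 0.4  0.  -0. ] w 0.0394 j [-0.27  0.08  1.27  0.    1.78 -0.25]
```

View pics/top3c.png

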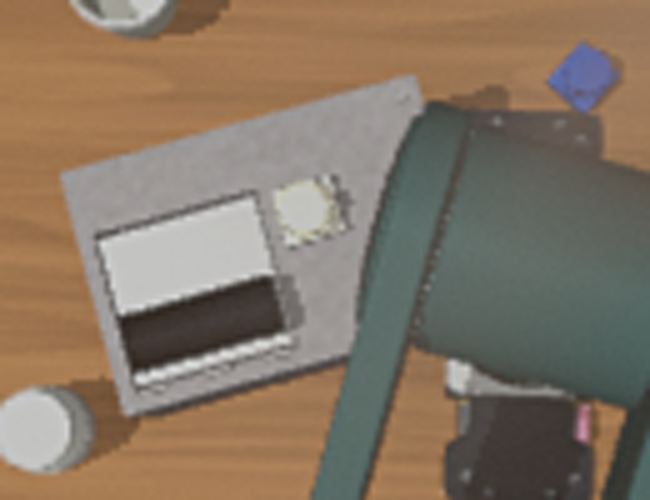

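View pics/scene3c.png

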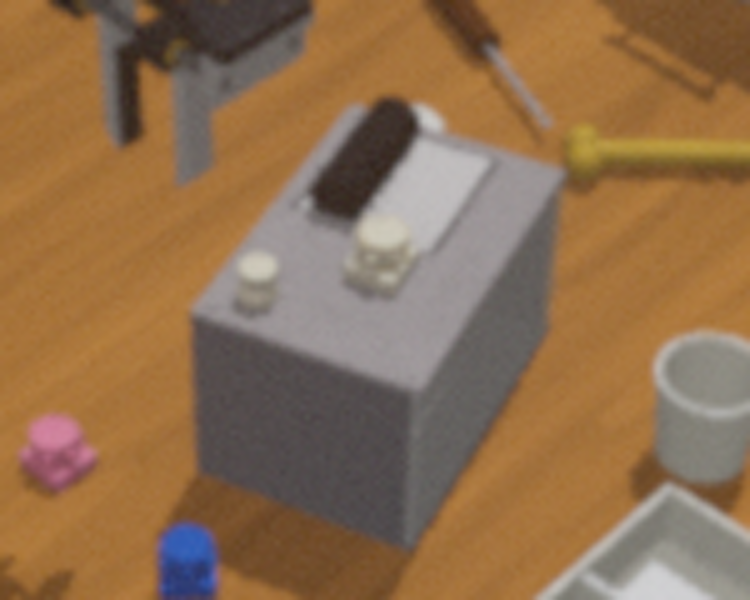

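The vertebra is at top px (296,187) and scene px (346,191), square to the box and just short of the mouth edge. The plug has not moved. Next I'll measure it.

```bash
python3 - <<'E'
from h import *
for n in("top","scene"):
    d=np.load(n+"3.npy"); W=cloud(n,d); z=W[...,2]; b=tobox(W)*1000
    if 0: pass
    for lab,lo,hi in(("all",.146,.18),("base",.146,.156),("top",.16,.18)):
        m=(z>lo)&(z<hi)&(b[...,0]>-20)&(b[...,0]<50)&(b[...,1]<0)&(b[...,1]>-75)
        q=b[m]; r=cv2.minAreaRect(q.astype(np.float32)); print(n,lab,m.sum(),"mean",q.mean(0).round(1),"min",q.min(0).round(1),"max",q.max(0).round(1),"rect",np.round(r[0],1),np.round(r[1],1),round(r[2],1))
# overlay model base outline at guess
def ov(n,img,x,y,yaw,x0,y0,x1,y1,out):
    s=5; c=img[y0:y1,x0:x1]; c=cv2.resize(c,None,fx=s,fy=s,interpolation=cv2.INTER_CUBIC)
    def dr(P,col,cl=True):
        w=np.c_[toworld(P[:,:2]/1000),P[:,2]/1000]; q=((proj(n,w)-[x0,y0]+.5)*s-.5).astype(np.int32); cv2.polylines(c,[q],cl,col,1)
    R=np.array([[np.cos(yaw),np.sin(yaw)],[-np.sin(yaw),np.cos(yaw)]])
    sq=np.array([[-17,-18],[17,-18],[17,18],[-17,18]])@R+[x,y]
    for h in(140,152): dr(np.c_[sq,np.full(4,h)],(0,0,255))
    dr(np.array([[-75,-110,140],[75,-110,140],[75,110,140],[-75,110,140.]]),(0,255,0))
    dr(np.array([[-63,0,140],[34,0,140],[34,100,140],[-63,100,140.]]),(255,0,0))
    cv2.imwrite(out,c)
ov("top",cv2.imread("pics/top3.png"),13.5,-30,0,235,145,365,245,"pics/top3o.png")
ov("scene",cv2.imread("pics/scene3.png"),13.5,-30,0,270,140,420,260,"pics/scene3o.png")
E
```

```text
top all 141 mean [  9.7 -26.9] min [ -5.8 -44.5] max [28.5 -9.1] rect [ 11.4 -26.8] [34.3 35.3] 0.4
top base 46 mean [  7.6 -28.9] min [ -5.8 -43.9] max [28.5 -9.1] rect [ 11.4 -26.5] [34.3 34.6] 0.4
top top 94 mean [ 10.9 -25.9] min [ -3.3 -44.5] max [25.9 -9.6] rect [ 10.3 -26.1] [30.7 30.6] 37.1
scene all 149 mean [ 12.4 -33.8] min [-18.6 -49.5] max [27.7 -1.8] rect [  4.6 -25.6] [45.5 48.4] 1.0
scene base 59 mean [ 13.5 -37.2] min [-18.6 -49.5] max [27.7 -1.8] rect [  4.6 -25.6] [45.5 48.4] 1.0
scene top 78 mean [ 11.1 -30.6] min [ -6.  -45.4] max [ 26.2 -12.2] rect [ 10.  -28.5] [31.2 33.7] 2.8
```

View pics/top3o.png

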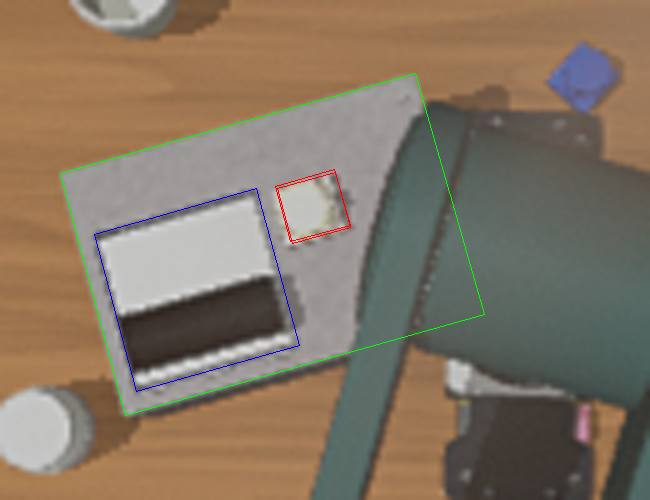

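View pics/scene3o.png

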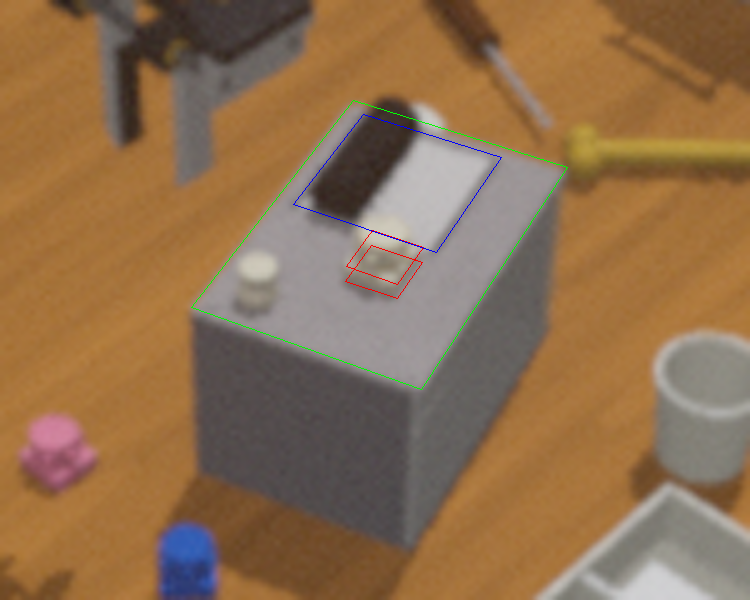

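```bash
python3 -c "
from h import *
rel(11.5,-63,0.25,0.29); rel(11.5,-63,0.145,0.29)"
```

```text
row [ 7.84 -7.97  0.52] spin -0.3
row [ 7.83 -7.96 11.02] spin -0.3
```

```bash
python3 -m inch '3 -3 0 -0.12 0.9; 6 -6 0 -0.24 0.9; 7.8 -8 0.5 -0.3 0.9; 7.8 -8 2 -0.3 0.9; 7.8 -8 5 -0.3 0.9; 7.8 -8 7.5 -0.3 0.9; 7.8 -8 9.5 -0.3 0.9; 7.8 -8 10.6 -0.3 0.9; 7.8 -8 11 -0.3 0.9; 7.8 -8 11 -0.3 0.9'; python3 -c "
from h import *
st(); rel(11.5,-46.3,0.145,0.29)"
```

```text
time: 5.43
tool_pos: [0.6237, -0.007, 0.1434]
ee_rot: [-3.139, 0.002, 0.292]
wrist_force: [0.1, -0.5, -0.3]
width: 0.0093
t 5.43 box [ 11.3 -61.6] z 0.1434 rot [-3.139e+00  2.000e-03  2.920e-01] F [ 0.1 -0.5 -0.3] w 0.0093 j [-0.1   0.27  1.28  0.    1.59 -0.39]
row [ 0.02 -1.53 -0.16] spin 0.002
```

```bash
python3 -m inch '0 -0.3 0 0 0.9; 0 -0.6 -0.1 0 0.9; 0 -0.9 -0.1 0 0.9; 0 -1.2 -0.1 0 0.9; 0 -1.5 -0.1 0 0.9; 0 -1.5 -0.1 0 0.9; 0 -1.5 -0.1 0 0.9; 0 -1.0 -0.1 0 0.9; 0 -0.5 -0.2 0 0.9; 0 -0.5 -2 0 0.9; 0 -0.5 -6 0 0.9; 0 -0.5 -9 0 0.7; 0 -0.5 -9 0.1 0.2; 0 -0.5 -9 0.2 0; 0 -0.5 -9 0.3 0; 0 -0.5 -9 0.4 0'; python3 - <<'E'
from h import *
st(); rel(-14.5,-3,0.23,-0.876)
E
```

```text
time: 6.77
tool_pos: [0.6228, -0.0032, 0.2336]
ee_rot: [-3.14, 0.002, -0.114]
wrist_force: [-1.1, -0.3, -0.8]
width: 0.0392
t 6.77 box [ 11.4 -57.7] z 0.2336 rot [-3.14e+00  2.00e-03 -1.14e-01] F [-1.1 -0.3 -0.8] w 0.0392 j [-0.1   0.25  1.13  0.    1.77  0.02]
row [-4.53 -4.01  0.38] spin 0.762
```

```bash
python3 -m inch '-1 -1 0 0.12 0; -2 -2 0 0.24 0; -3 -3 0 0.36 0; -4.5 -4 0 0.48 0; -4.5 -4 0 0.6 0; -4.5 -4 0 0.72 0; -4.5 -4 0 0.76 0; -4.5 -4 0 0.76 0; -4.5 -4 0 0.76 0'; python3 - <<'E'
from h import *
st(); rel(-14.5,-3,0.185,-0.876)
for n,(x0,y0,x1,y1) in (("top",(235,145,365,245)),("scene",(270,140,420,260))):
    p,d=robot.snapshot(n); np.save(n+"4.npy",d)
    cv2.imwrite(f"pics/{n}4.png",p)
    cv2.imwrite(f"pics/{n}4c.png",cv2.resize(p[y0:y1,x0:x1],None,fx=5,fy=5,interpolation=cv2.INTER_CUBIC))
E
```

```text
time: 7.52
tool_pos: [0.5827, 0.0411, 0.2338]
ee_rot: [3.141, 0.003, -0.873]
wrist_force: [-0.4, -0.2, 0.3]
width: 0.0937
t 7.52 box [-14.2  -3.7] z 0.2338 rot [ 3.141e+00  3.000e-03 -8.730e-01] F [-0.4 -0.2  0.3] w 0.0937 j [-0.03  0.16  1.23  0.    1.75  0.85]
row [-0.06 -0.01  4.88] spin 0.003
```

View pics/scene4c.png

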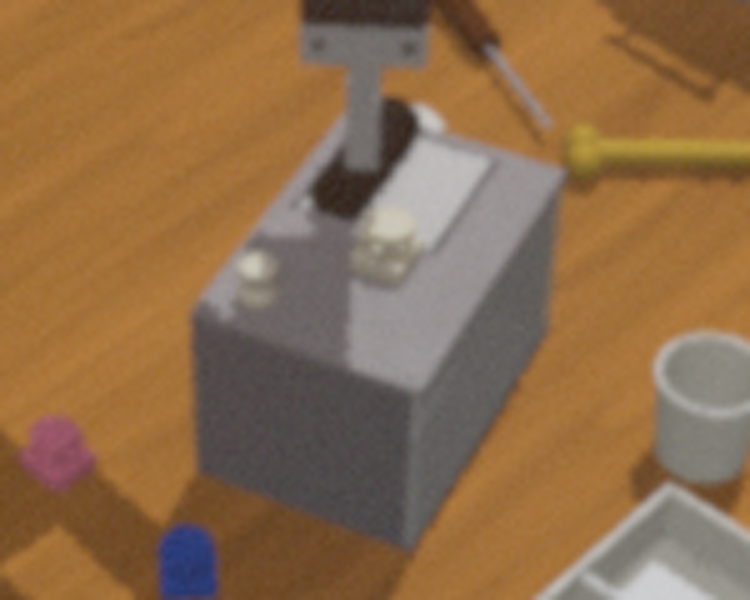

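View pics/top4c.png

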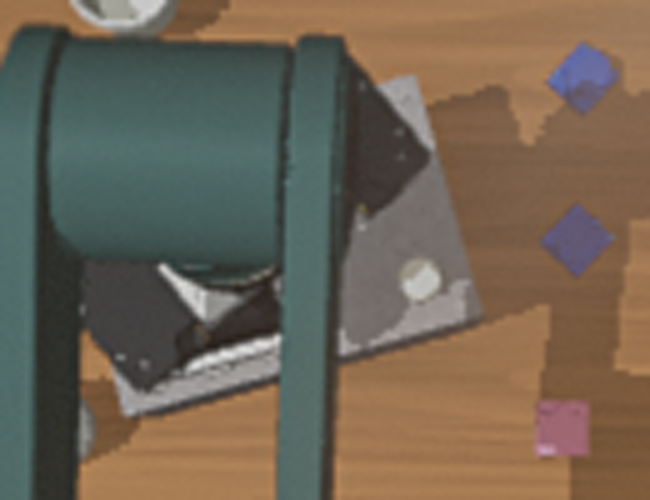

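```bash
cat >> h.py <<'E'
def ov(n,img,x,y,yaw,x0,y0,x1,y1,out,sh=(0,0)):
    s=5; c=img[y0:y1,x0:x1]; c=cv2.resize(c,None,fx=s,fy=s,interpolation=cv2.INTER_CUBIC)
    def dr(P,col,cl=True):
        w=np.c_[toworld(P[:,:2]/1000),P[:,2]/1000]; q=((proj(n,w)-[x0,y0]+sh+.5)*s-.5).astype(np.int32); cv2.polylines(c,[q],cl,col,1)
    R=np.array([[np.cos(yaw),np.sin(yaw)],[-np.sin(yaw),np.cos(yaw)]])
    sq=np.array([[-17,-18],[17,-18],[17,18],[-17,18]])@R+[x,y]
    for h in(140,152): dr(np.c_[sq,np.full(4,h)],(0,0,255))
    dr(np.array([[-75,-110,140],[75,-110,140],[75,110,140],[-75,110,140.]]),(0,255,0))
    dr(np.array([[-63,0,140],[34,0,140],[34,100,140],[-63,100,140.]]),(255,0,0))
    cv2.imwrite(out,c)
def vtop(n,d):
    W=cloud(n,d); z=W[...,2]; b=tobox(W)*1000
    m=(z>.16)&(z<.175)&(b[...,0]>-14)&(b[...,0]<50)&(b[...,1]<25)&(b[...,1]>-60)
    k,L,stt,ce=cv2.connectedComponentsWithStats(m.astype(np.uint8)); i=1+np.argmax(stt[1:,4]); q=b[L==i]
    print(n,stt[i,4],"mean",q.mean(0).round(1),q.min(0).round(1),q.max(0).round(1),ce[i].round(1))
E
python3 - <<'E'
from h import *
vtop("scene",np.load("scene3.npy")); vtop("scene",np.load("scene4.npy"))
ov("scene",cv2.imread("pics/scene4.png"),11.5,-19,0,270,140,420,260,"pics/scene4o.png",(-1,-.6))
E
```

```text
scene 78 mean [ 11.1 -30.6] [ -6.  -45.4] [ 26.2 -12.2] [345.9 187. ]
scene 74 mean [ 11.1 -20.3] [ -4.3 -38.9] [24.  -0.9] [347.4 185.1]
```

View pics/scene4o.png

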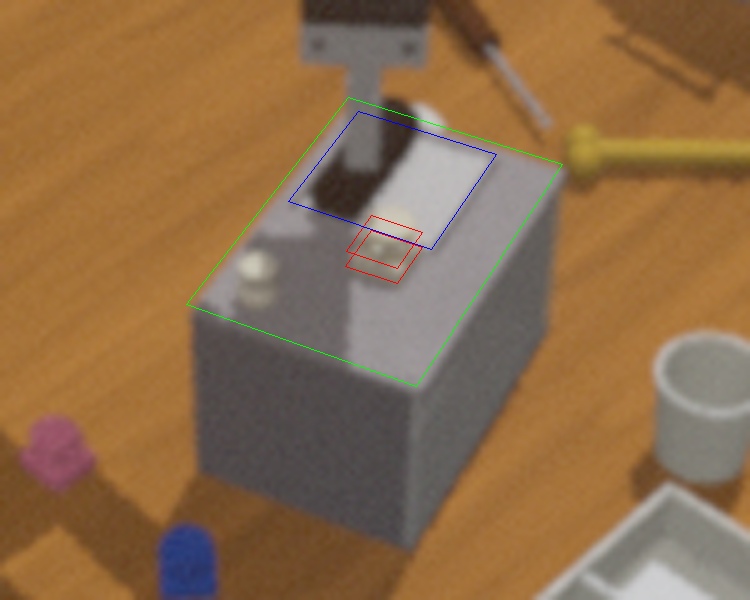

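```bash
python3 -m inch '0 0 2 0 0; 0 0 4 0 0; 0 0 5.5 0 0; 0 0 6.2 0 0; 0 0 6.6 0 0; 0 0 7 0 0; 0 0 7.4 0 0; 0 0 7.8 0 0; 0 0 8.2 0 0; 0 0 8.6 0 0; 0 0 8.9 0 0; 0 0 8.9 0 0'; python3 - <<'E'
from h import *
st()
p,d=robot.snapshot("scene"); np.save("scene5.npy",d); cv2.imwrite("pics/scene5.png",p); vtop("scene",d)
ov("scene",p,11.5,-19,0,270,140,420,260,"pics/scene5o.png",(0,0))
cv2.imwrite("pics/scene5c.png",cv2.resize(p[140:260,270:420],None,fx=5,fy=5,interpolation=cv2.INTER_CUBIC))
E
```

```text
time: 8.62
tool_pos: [0.5873, 0.0423, 0.1497]
ee_rot: [-3.13, -0.004, -0.874]
wrist_force: [5.7, 1.0, 7.6]
width: 0.0941
t 8.62 box [-9.6 -4. ] z 0.1497 rot [-3.13  -0.004 -0.874] F [5.7 1.  7.6] w 0.0941 j [-0.03  0.18  1.38  0.    1.57  0.85]
scene 50 mean [ 14.6 -18.3] [  1.1 -32.8] [25.3 -1.4] [348.7 184.9]
```

View pics/scene5c.png

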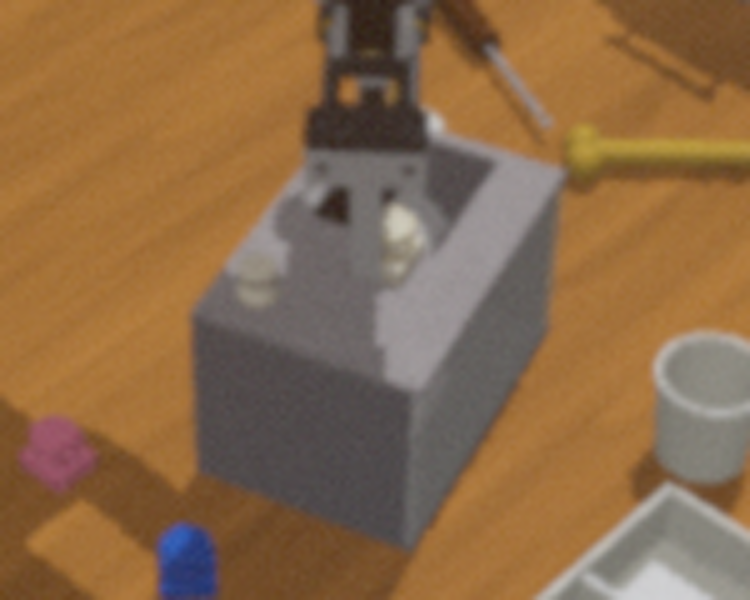

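```bash
python3 -m inch '-0.2 0.5 0.6 0 0; -0.36 0.83 0.9 0 0; -0.36 0.83 1.1 0 0; -0.36 0.83 1.1 0 0; -0.36 0.83 1.1 0 0; -0.36 0.83 1.1 0 0'; python3 - <<'E'
from h import *
st()
E
```

```text
time: 9.17
tool_pos: [0.583, 0.0405, 0.144]
ee_rot: [-3.119, -0.011, -0.874]
wrist_force: [3.5, 1.1, 8.1]
width: 0.094
t 9.17 box [-14.2  -4.4] z 0.144 rot [-3.119 -0.011 -0.874] F [3.5 1.1 8.1] w 0.094 j [-0.03  0.16  1.41  0.01  1.55  0.84]
```

```bash
python3 -m inch '-0.45 0.29 0.55 0 0; -0.73 0.17 0.55 0 0; -1.0 0.05 0.55 0 0; -1.28 -0.07 0.55 0 0; -1.55 -0.19 0.55 0 0; -1.73 -0.27 0.55 0 0; -1.73 -0.27 0.55 0 0'; python3 - <<'E'
from h import *
st()
p,d=robot.snapshot("scene"); np.save("scene6.npy",d); cv2.imwrite("pics/scene6.png",p); vtop("scene",d)
cv2.imwrite("pics/scene6c.png",cv2.resize(p[170:230,310:390],None,fx=9,fy=9,interpolation=cv2.INTER_CUBIC))
p,d=robot.snapshot("top");cv2.imwrite("pics/top6c.png",cv2.resize(p[145:245,235:365],None,fx=5,fy=5,interpolation=cv2.INTER_CUBIC))
E
```

```text
time: 9.75
tool_pos: [0.5771, 0.0533, 0.1433]
ee_rot: [-3.115, -0.02, -0.874]
wrist_force: [1.8, -5.8, 9.1]
width: 0.0942
t 9.75 box [-16.2   9.5] z 0.1433 rot [-3.115 -0.02  -0.874] F [ 1.8 -5.8  9.1] w 0.0942 j [-0.01  0.15  1.43  0.    1.53  0.87]
scene 89 mean [ 11.  -23.4] [ -3.6 -49.6] [25.6  3.7] [346.9 185.6]
```

View pics/scene6c.png

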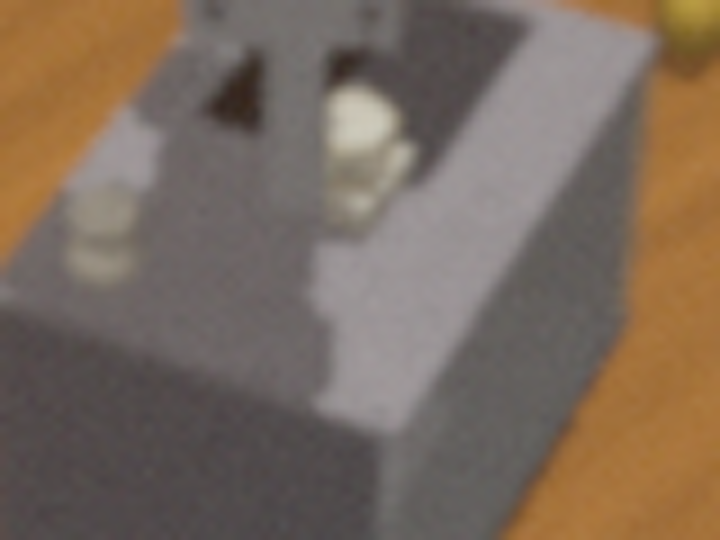

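View pics/top6c.png

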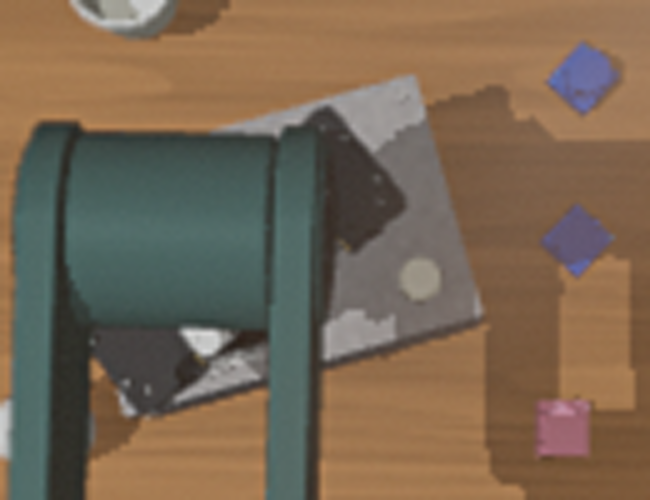

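```bash
python3 - <<'E'
from h import *
p=cv2.imread("pics/scene6.png")
s=9;x0,y0,x1,y1=310,165,390,230
outs=[]
for (x,y,yw) in((11.5,-12.5,0),(12.5,-12.5,-.3)):
    c=cv2.resize(p[y0:y1,x0:x1],None,fx=s,fy=s,interpolation=cv2.INTER_CUBIC)[:, :400+100]
    def dr(P,col):
        w=np.c_[toworld(P[:,:2]/1000),P[:,2]/1000]; q=((proj("scene",w)-[x0,y0]+(-.8,-.5)+.5)*s-.5).astype(np.int32); cv2.polylines(c,[q],True,col,1)
    R=np.array([[np.cos(yw),np.sin(yw)],[-np.sin(yw),np.cos(yw)]])
    sq=np.array([[-17,-18],[17,-18],[17,18],[-17,18]])@R+[x,y]
    for h in(140,152): dr(np.c_[sq,np.full(4,h)],(0,0,255))
    dr(np.array([[-63,0,140],[34,0,140],[34,100,140],[-63,100,140.]]),(255,0,0))
    n=np.array([-.394,.919]);t=np.array([.919,.394]);P=np.array([-16.2,9.5])-53.25*n
    f=np.array([P+6.25*n+8*t,P+6.25*n-8*t,P-6.25*n-8*t,P-6.25*n+8*t]); print(P,f[0])
    dr(np.c_[f,np.full(4,143.3)],(0,255,255))
    outs.append(c)
cv2.imwrite("pics/o6.png",cv2.resize(np.hstack(outs),None,fx=.8,fy=.8))
E
```

```text
[  4.7805  -39.43675] [  9.67  -30.541]
[  4.7805  -39.43675] [  9.67  -30.541]
```

View pics/o6.png

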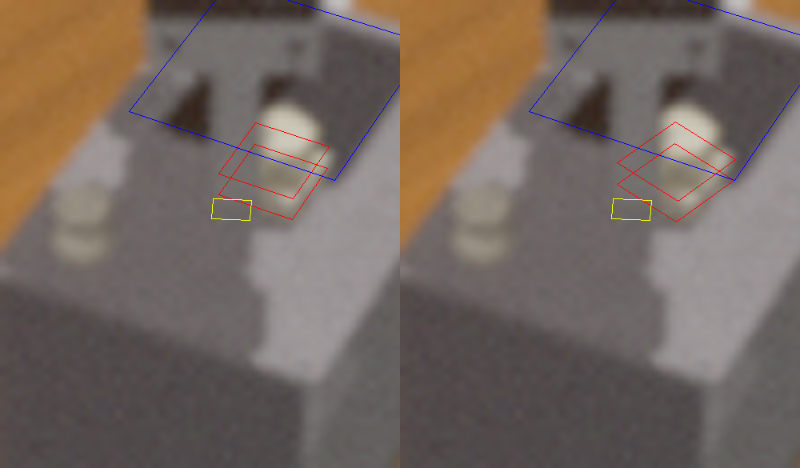

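```bash
python3 -m inch '0.3 0.4 0.55 0 0; 0.6 0.55 0.55 0 0; 0.91 0.67 0.55 0 0; 0.91 0.67 0.55 0 0; 1.0 0.5 0.55 -0.04 0; 1.1 0.3 0.55 -0.08 0; 1.21 0.11 0.55 -0.107 0; 1.21 0.11 0.55 -0.107 0; 1.21 0.11 0.55 -0.107 0'; python3 - <<'E'
from h import *
st()
p,d=robot.snapshot("scene"); np.save("scene7.npy",d); cv2.imwrite("pics/scene7.png",p); vtop("scene",d)
cv2.imwrite("pics/scene7c.png",cv2.resize(p[170:230,310:390],None,fx=9,fy=9,interpolation=cv2.INTER_CUBIC))
E
```

```text
time: 10.6
tool_pos: [0.5846, 0.0457, 0.142]
ee_rot: [-3.112, -0.022, -0.766]
wrist_force: [-3.5, 3.4, 9.6]
width: 0.094
t 10.6 box [-11.1   0.1] z 0.142 rot [-3.112 -0.022 -0.766] F [-3.5  3.4  9.6] w 0.094 j [-0.02  0.16  1.42  0.01  1.53  0.74]
scene 43 mean [ 16.3 -12.2] [  3.9 -26. ] [26.1  6. ] [350.1 183.9]
```

View pics/scene7c.png

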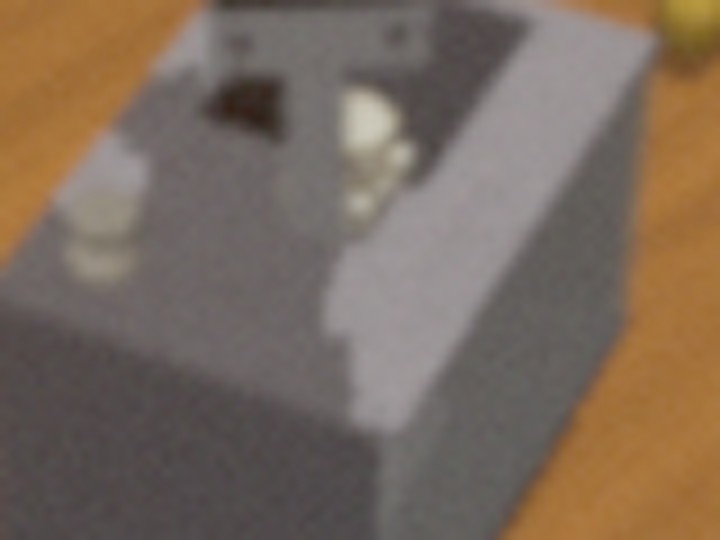

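```bash
python3 - <<'E'
from h import *
s=9;x0,y0,x1,y1=325,165,375,225
outs=[]
for f,(x,y,yw) in((6,(11.5,-12.5,-.35)),(7,(11.5,-12.5,-.35)),(7,(11.5,-12.5,-.6))):
    p=cv2.imread(f"pics/scene{f}.png"); 
    c=cv2.resize(p[y0:y1,x0:x1],None,fx=s,fy=s,interpolation=cv2.INTER_CUBIC)
    c=cv2.convertScaleAbs(c,alpha=1.4)
    def dr(P,col):
        w=np.c_[toworld(P[:,:2]/1000),P[:,2]/1000]; q=((proj("scene",w)-[x0,y0]+(0,0)+.5)*s-.5).astype(np.int32); cv2.polylines(c,[q],True,col,1)
    R=np.array([[np.cos(yw),np.sin(yw)],[-np.sin(yw),np.cos(yw)]])
    sq=np.array([[-17,-18],[17,-18],[17,18],[-17,18]])@R+[x,y]
    for h in(140,152): dr(np.c_[sq,np.full(4,h)],(0,0,255))
    dr(np.array([[-63,0,140],[34,0,140],[34,100,140],[-63,100,140.]]),(255,0,0))
    outs.append(c)
cv2.imwrite("pics/o7.png",cv2.resize(np.hstack(outs),None,fx=.59,fy=.59))
cv2.imwrite("pics/o7b.png",outs[1])
for f in(6,7):
    p=cv2.imread(f"pics/scene{f}.png").astype(int); d=np.load(f"scene{f}.npy"); W=cloud("scene",d); b=tobox(W)*1000; z=W[...,2]
    m=(z>.143)&(z<.157)&(b[...,0]>-15)&(b[...,0]<50)&(b[...,1]<25)&(b[...,1]>-50)
    iv=(p[...,2]-p[...,0]>8)
    print(f,(m&iv).sum()); print(np.c_[b[m&iv].round(0),(z[m&iv]*1000).round(0)].astype(int).tolist())
E
```

```text
6 46
[[23, -5, 156], [23, 3, 150], [27, 1, 153], [24, 0, 149], [26, 4, 146], [24, -14, 155], [25, -10, 153], [28, -8, 152], [27, 1, 145], [12, -24, 155], [18, -23, 156], [20, -19, 154], [25, -15, 153], [26, -10, 149], [27, -6, 146], [12, -31, 157], [14, -28, 155], [17, -29, 156], [18, -22, 152], [20, -19, 150], [23, -18, 150], [26, -17, 151], [26, -11, 145], [12, -31, 152], [13, -25, 147], [17, -27, 151], [19, -25, 151], [22, -25, 151], [26, -26, 154], [26, -19, 148], [12, -31, 149], [16, -33, 151], [18, -30, 150], [21, -28, 149], [24, -27, 150], [26, -26, 150], [13, -40, 152], [12, -31, 144], [15, -30, 145], [19, -31, 147], [23, -34, 151], [25, -30, 149], [27, -27, 147], [28, -22, 143], [18, -36, 146], [26, -32, 147]]
7 35
[[22, -3, 154], [24, 0, 153], [25, 6, 148], [22, -11, 156], [23, -4, 151], [27, -6, 154], [25, 5, 145], [24, -6, 149], [28, -8, 152], [18, -23, 156], [24, -14, 152], [27, -14, 153], [26, -3, 144], [18, -22, 151], [20, -19, 150], [24, -21, 153], [26, -19, 152], [27, -13, 148], [18, -29, 153], [19, -25, 150], [23, -26, 153], [25, -23, 151], [27, -21, 150], [17, -27, 147], [24, -29, 151], [26, -26, 150], [27, -20, 146], [3, -47, 154], [18, -30, 146], [22, -31, 148], [24, -28, 146], [27, -27, 147], [23, -34, 147], [26, -32, 147], [23, -39, 143]]
```

View pics/o7.png

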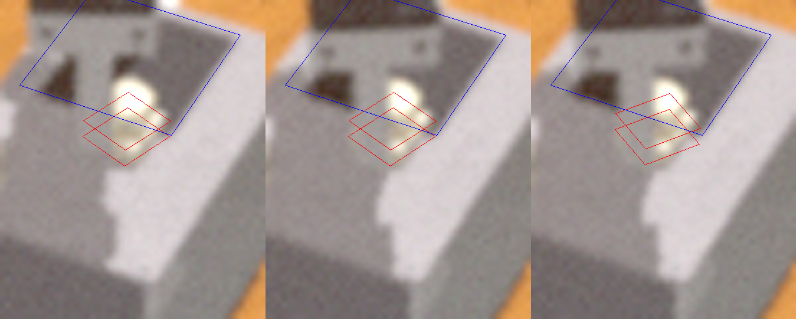

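View pics/o7b.png

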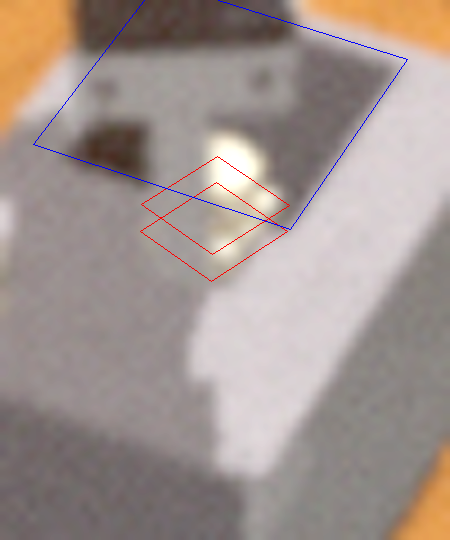

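```bash
cat > fit.py <<'E'
from h import *
from scipy.optimize import differential_evolution
S=6
def sil(x,y,yw,box,sh):
    x0,y0,x1,y1=box; c=np.zeros(((y1-y0)*S,(x1-x0)*S),np.uint8)
    R=np.array([[np.cos(yw),np.sin(yw)],[-np.sin(yw),np.cos(yw)]])
    sq=np.array([[-17,-18],[17,-18],[17,18],[-17,18]]); a=np.linspace(0,2*np.pi,24)
    cy=np.c_[14.5*np.cos(a),14.5*np.sin(a)+sh]
    for pl,h0,h1 in((sq,140,152),(cy,152,170)):
        q=pl@R+[x,y]; P=np.r_[np.c_[q,np.full(len(q),h0)],np.c_[q,np.full(len(q),h1)]]
        w=np.c_[toworld(P[:,:2]/1000),P[:,2]/1000]; u=((proj("scene",w)-[x0,y0]+.5)*S).astype(np.int32)
        cv2.fillConvexPoly(c,cv2.convexHull(u),255)
    return cv2.resize(c,(x1-x0,y1-y0),interpolation=cv2.INTER_AREA)/255.
def run(f,xmin=None,save=None,th=8):
    box=(328,168,372,216); x0,y0,x1,y1=box
    p=cv2.GaussianBlur(cv2.imread(f),(3,3),0).astype(float)[y0:y1,x0:x1]
    r=p[...,2]-p[...,0]; m=np.clip((r-2)/(2*th),0,1)
    W=np.ones_like(m)
    if xmin: W[:,:xmin-x0]=0
    # kill table (orange) and far stuff
    W[r>70]=0
    fn=lambda v: (W*(sil(*v[:3],box,2)-m)**2).sum()
    s=differential_evolution(fn,[(0,25),(-35,5),(-.7,.7)],maxiter=25,popsize=8,seed=1)
    print(f,s.x.round(2),round(s.fun,2))
    a=cv2.resize((m*255).astype(np.uint8),None,fx=8,fy=8,interpolation=cv2.INTER_NEAREST); b=cv2.resize((sil(*s.x,box,2)*255).astype(np.uint8),None,fx=8,fy=8,interpolation=cv2.INTER_NEAREST)
    if save: cv2.imwrite(save,np.hstack([a,b]))
    return s.x
E
python3 - <<'E'
from fit import *
p=cv2.imread("pics/scene7.png").astype(int)
print((p[170:212:2,340:366:1,2]-p[170:212:2,340:366:1,0]))
run("pics/scene3.png",None,"pics/f3.png"); run("pics/scene4.png",None,"pics/f4.png"); run("pics/scene6.png",347,"pics/f6.png"); run("pics/scene7.png",349,"pics/f7.png")
E
```

```text
[[12 12  9 10  8  9 12 11 10  7 10  8  9 10  7  9  8  7  8  8 11  8  7  7
   8  8]
 [ 7  7  6  9  6  6  6  8  6  6  7  7  6  7  8  5  7  7  8  8 10  7  9  8
   8  8]
 [ 7  7  7  6  5  8  6  8  8  5  8  6  8  9  9  8  6  8  8  6  7  7  9  8
   7  8]
 [ 6  8  6  8  6  8  6  9  7  5  7  6  6  9  7  7  8  8  9 11  9  5  9  9
   4 10]
 [10  9  6  6  7  7  8  8  7  6  8  8  6  6  9  6  8  8  8  8 10  8  7  6
   7  7]
 [16 11  8  7  6  8  7  9 19 21 24 19 18 10  8  9  9  8  8  7  7  7  6  6
   6  7]
 [16  9  6  8  4  5  4  9 15 18 21 18 20 22 18 12  8  8 10  7  7  7  7  5
   8  6]
 [15 11  7  5  6  7  7  9 15 17 18 18 19 22 18 10  7  7  7  8  7  7  4  4
   4  5]
 [ 7  8  8  4  6  5  4 12 22 24 25 26 28 24 21 13 11  7  8  5  4  5  5  6
   5  6]
 [ 6  9  5  6  6  6  6  9 17 24 23 24 28 27 18 14 11  9  4  4  5  3  6  4
   6  6]
 [12 10  9  7  7  4  5  9 21 27 27 25 20 19 15  9  6  5  5  5  6  4  5  6
   6  4]
 [ 7 11  8  6  4  4  5  9 14 15 19 20 13 11  6  5  5  4  6  4  6  5  6  5
   5  2]
 [ 9  6  6  7  7  5  6  8 14 17 18 13  8  5  4  5  4  4  6  4  7  7  5  4
   4  5]
 [10  8  8  7  6  8  7  6  9 10  6  5  6  6  5  4  5  4  5  6  6  5  5  5
   4  5]
 [ 7  9  4  8  7  5  8  6  5  6  5  5  6  3  5  5  6  6  4  5  3  4  4  4
   5  5]
 [ 8  8  7  6  5  6  5  3  5  3  4  6  5  4  5  6  6  5  4  5  6  6  5  5
   5  6]
 [ 9  7  8  7 10  8  5  5  7  5  5  4  4  5  4  5  5  3  3  5  4  6  5  4
   5  4]
 [ 5  8  7  6  7  6  6  5  5  3  3  4  3  5  6  5  6  4  5  4  3  3  4  6
   6  5]
 [ 7  6  7  6  5  4  6  4  4  5  4  4  4  6  6  3  3  5  5  3  5  5  3  9
   5  7]
 [ 9  7  7  6  8  5  8  8  6  6  5  6  4  5  4  5  5  5  3  6  7  7  8  6
   5  6]
 [ 7  7  6  6  6  8  9  7  5  5  4  5  5  5  4  4  6  3  5  6  7  7  4  5
   6  4]]
pics/scene3.png [ 10.26 -29.76   0.04] 292.67
pics/scene4.png [  9.13 -20.99  -0.05] 289.41
pics/scene6.png [11.85 -8.27 -0.24] 102.94
pics/scene7.png [11.69 -7.78 -0.15] 94.99
```

```bash
sed -i 's|np.clip((r-2)/(2\*th),0,1)|np.clip((r-9)/6,0,1)|' fit.py; python3 - <<'E'
from fit import *
run("pics/scene3.png",None,"pics/f3.png"); run("pics/scene4.png",None,"pics/f4.png"); run("pics/scene6.png",347,"pics/f6.png"); run("pics/scene7.png",349,"pics/f7.png")
cv2.imwrite("pics/f67.png",cv2.resize(np.vstack([cv2.imread("pics/f4.png"),cv2.imread("pics/f6.png")]),None,fx=.75,fy=.75))
E
```

```text
pics/scene3.png [  9.25 -29.42   0.09] 225.31
pics/scene4.png [  9.01 -20.39   0.03] 181.8Traceback (most recent call last):
  File "<stdin>", line 2, in <module>
  File "fit.py", line 23, in run
    s=differential_evolution(fn,[(0,25),(-35,5),(-.7,.7)],maxiter=25,popsize=8,seed=1)
    return fun(*args, **kwargs)
    ret = solver.solve()
    next(self)
    ~~~~^^^^^^
    energy = self.func(parameters)
    return self.f(x, *self.args)
           ~~~~~~^^^^^^^^^^^^^^^
  File "fit.py", line 22, in <lambda>
    fn=lambda v: (W*(sil(*v[:3],box,2)-m)**2).sum()
                     ~~~^^^^^^^^^^^^^^
  File "fit.py", line 11, in sil
    w=np.c_[toworld(P[:,:2]/1000),P[:,2]/1000]; u=((proj("scene",w)-[x0,y0]+.5)*S).astype(np.int32)
                                                    ~~~~^^^^^^^^^^^
  File "h.py", line 6, in proj
    K,D,E=cam(n); r,_=cv2.Rodrigues(E[:3,:3]); return cv2.projectPoints(np.float64(P).reshape(-1,1,3),r,E[:3,3],K,D)[0][:,0]
          ~~~^^^
  File "h.py", line 4, in cam
    c=robot.camera_info(n); return np.array(c["K"]),np.array(c["dist"]),np.array(c["extrinsics"])
ValueError: time passes only in moves, steps and waits
```

```bash
sed -i 's/^def cam/import functools\n@functools.lru_cache\ndef cam/' h.py; sed -i 's|    W\[r>70\]=0|    W[r>70]=0; L=cv2.connectedComponents((m>.5).astype(np.uint8))[1]; k=L[yc-y0-3:yc-y0+4,xc-x0-3:xc-x0+4]; k=np.bincount(k[k>0]).argmax(); g=cv2.dilate((L==k).astype(np.uint8),np.ones((3,3))); m=m*g|; s|def run(f,xmin=None,|def run(f,xc,yc,xmin=None,|' fit.py; cat > rf.py <<'E'
from fit import *
import sys
run("pics/scene3.png",346,187,None,"pics/f3.png"); run("pics/scene4.png",347,185,None,"pics/f4.png"); run("pics/scene6.png",351,183,347,"pics/f6.png"); run("pics/scene7.png",351,184,349,"pics/f7.png")
cv2.imwrite("pics/f67.png",cv2.resize(np.vstack([cv2.imread("pics/f4.png"),cv2.imread("pics/f6.png")]),None,fx=.75,fy=.75))
E
python3 rf.py
```

```text
pics/scene3.png [  9.18 -28.8    0.08] 177.99
pics/scene4.png [  8.66 -19.63   0.05] 135.49
pics/scene6.png [ 10.61 -10.36  -0.06] 13.17
pics/scene7.png [10.09 -9.02 -0.06] 3.1
```

View pics/f67.png

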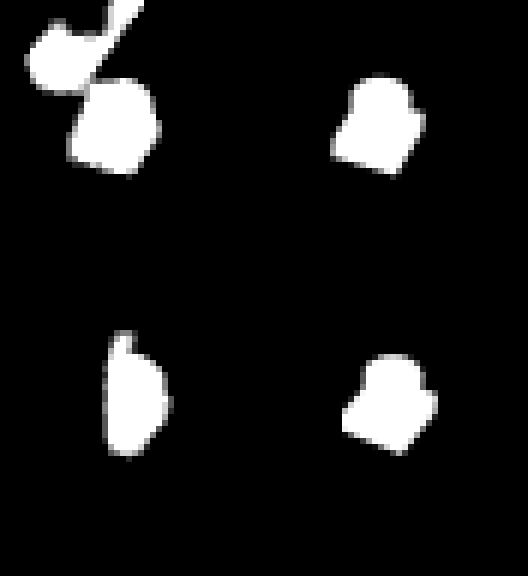

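```bash
python3 -m inch '-0.38 0.07 0.4 0.02 0; -0.64 -0.08 0.4 0.035 0; -0.9 -0.23 0.4 0.035 0; -1.16 -0.37 0.4 0.035 0; -1.43 -0.52 0.4 0.035 0; -1.69 -0.67 0.4 0.035 0; -1.69 -0.67 0.4 0.035 0'; python3 - <<'E'
from h import *
st()
p,d=robot.snapshot("scene"); np.save("scene8.npy",d); cv2.imwrite("pics/scene8.png",p); vtop("scene",d)
cv2.imwrite("pics/scene8c.png",cv2.resize(p[170:230,310:390],None,fx=9,fy=9,interpolation=cv2.INTER_CUBIC))
E
```

```text
time: 11.23
tool_pos: [0.5801, 0.0607, 0.1427]
ee_rot: [-3.106, -0.029, -0.801]
wrist_force: [0.7, -3.6, 9.6]
width: 0.0937
t 11.23 box [-11.1  15.7] z 0.1427 rot [-3.106 -0.029 -0.801] F [ 0.7 -3.6  9.6] w 0.0937 j [0.01 0.15 1.43 0.   1.52 0.81]
scene 58 mean [ 16.  -20.5] [  5.2 -43.3] [25.2 11.3] [348.8 185.5]
```

View pics/scene8c.png

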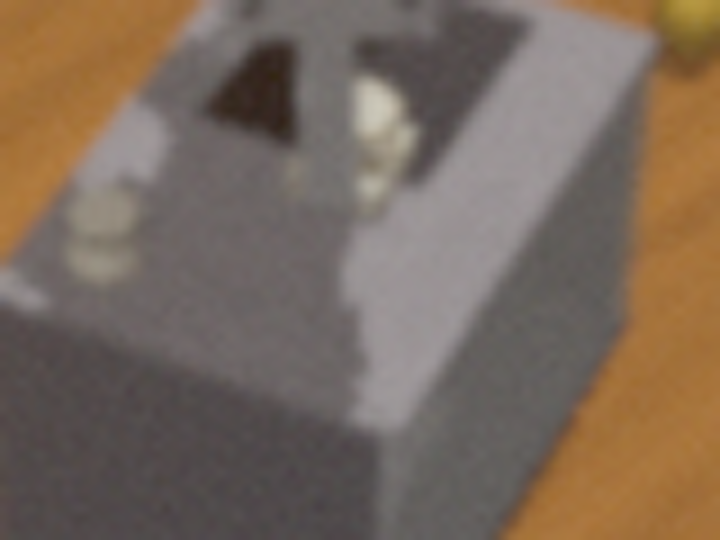

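```bash
python3 -m inch '-0.27 0.07 0.45 0 0; -0.54 -0.08 0.45 0 0; -0.8 -0.2 0.45 0 0; -1.0 -0.3 0.45 0 0; -1.2 -0.4 0.45 0 0; -1.42 -0.51 0.45 0 0; -1.42 -0.51 0.45 0 0'; python3 - <<'E'
from h import *
st()
p,d=robot.snapshot("scene"); np.save("scene9.npy",d); cv2.imwrite("pics/scene9.png",p)
cv2.imwrite("pics/scene9c.png",cv2.resize(p[170:230,310:390],None,fx=9,fy=9,interpolation=cv2.INTER_CUBIC))
E
```

```text
time: 11.87
tool_pos: [0.5774, 0.0729, 0.143]
ee_rot: [-3.101, -0.038, -0.802]
wrist_force: [1.5, -3.0, 8.3]
width: 0.0938
t 11.87 box [-10.3  28.3] z 0.143 rot [-3.101 -0.038 -0.802] F [ 1.5 -3.   8.3] w 0.0938 j [ 0.03  0.14  1.44 -0.    1.51  0.83]
```

View pics/scene9c.png

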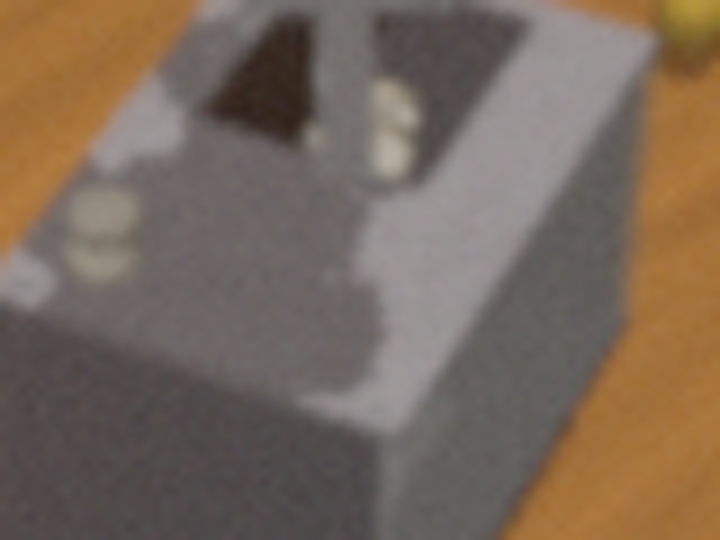

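```bash
python3 -m inch '-0.3 0.05 0.45 0 0; -0.6 -0.1 0.45 0 0; -0.9 -0.25 0.45 0 0; -1.15 -0.38 0.45 0 0; -1.15 -0.38 0.45 0 0; -1.15 -0.38 0.45 0 0'; python3 - <<'E'
from h import *
st()
p,d=robot.snapshot("scene"); np.save("scene10.npy",d); cv2.imwrite("pics/scene10.png",p)
cv2.imwrite("pics/scene10c.png",cv2.resize(p[160:230,310:390],None,fx=8,fy=8,interpolation=cv2.INTER_CUBIC))
E
```

```text
time: 12.42
tool_pos: [0.5754, 0.083, 0.143]
ee_rot: [-3.095, -0.045, -0.802]
wrist_force: [0.5, -1.9, 8.6]
width: 0.0938
t 12.42 box [-9.3 38.5] z 0.143 rot [-3.095 -0.045 -0.802] F [ 0.5 -1.9  8.6] w 0.0938 j [ 0.05  0.13  1.45 -0.    1.5   0.85]
```

View pics/scene10c.png

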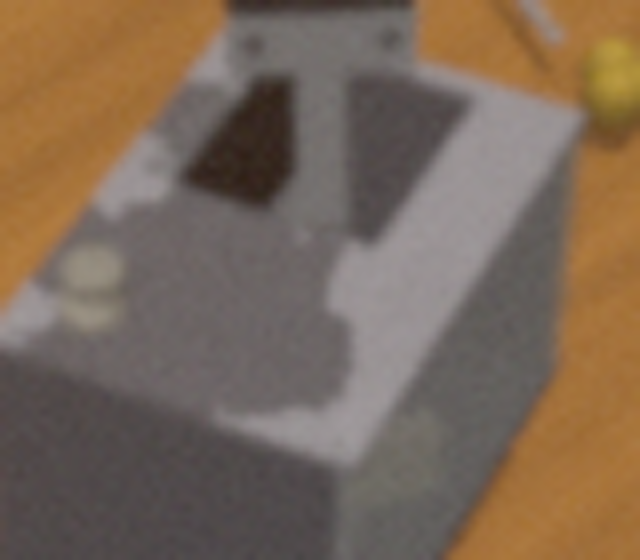

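```bash
python3 -m inch '0 0 0.45 0 0; 0 0 0.45 0 0; 0 0 0.45 0 0'; python3 - <<'E'
from h import *
st()
p,d=robot.snapshot("top"); np.save("top11.npy",d); cv2.imwrite("pics/top11.png",p)
W=cloud("scene",np.load("scene10.npy")); b=tobox(W)*1000
for v in range(178,206,3): print(v,[(u,*b[v,u].round(0).astype(int).tolist(),int(W[v,u,2]*1000)) for u in (346,352,356,360)])
cv2.imwrite("pics/top11c.png",cv2.resize(p[145:245,235:365],None,fx=5,fy=5,interpolation=cv2.INTER_CUBIC))
E
```

```text
time: 12.72
tool_pos: [0.5771, 0.0831, 0.1428]
ee_rot: [-3.091, -0.048, -0.802]
wrist_force: [-2.9, -0.6, 9.5]
width: 0.0939
t 12.72 box [-7.7 38. ] z 0.1428 rot [-3.091 -0.048 -0.802] F [-2.9 -0.6  9.5] w 0.0939 j [ 0.05  0.13  1.45 -0.    1.49  0.85]
178 [(346, -25, 48, 128), (352, 21, -11, 191), (356, -13, 103, 90), (360, 0, 105, 94)]
181 [(346, -23, 45, 118), (352, 19, -6, 175), (356, -13, 103, 77), (360, 2, 102, 84)]
184 [(346, -36, 76, 76), (352, 22, -12, 169), (356, -13, 106, 61), (360, 3, 100, 73)]
187 [(346, -32, 67, 72), (352, 22, -10, 155), (356, -12, 105, 49), (360, 36, 19, 138)]
190 [(346, 4, -12, 137), (352, 20, -4, 137), (356, -11, 103, 39), (360, 42, 6, 138)]
193 [(346, 11, -28, 141), (352, 26, -16, 137), (356, 38, -14, 141), (360, 48, -7, 139)]
196 [(346, 16, -38, 139), (352, 31, -29, 138), (356, 44, -27, 141), (360, 53, -18, 138)]
199 [(346, 22, -52, 141), (352, 37, -42, 139), (356, 47, -34, 136), (360, 58, -31, 139)]
202 [(346, 26, -60, 137), (352, 42, -52, 137), (356, 53, -48, 138), (360, 63, -41, 137)]
205 [(346, 32, -72, 138), (352, 48, -64, 138), (356, 60, -63, 142), (360, 69, -55, 139)]
```

View pics/top11c.png

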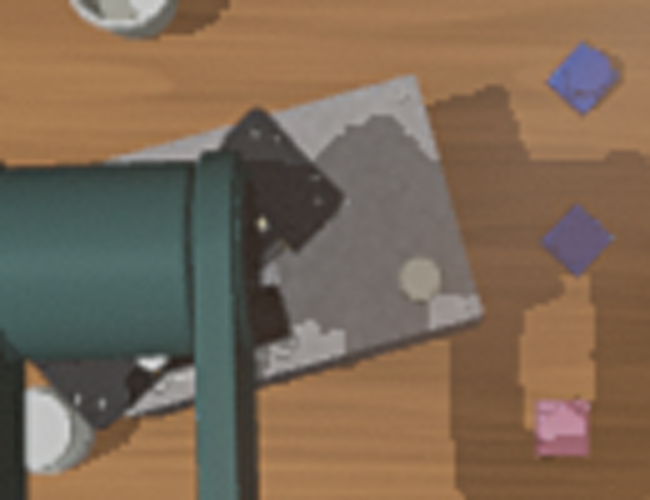

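```bash
python3 -m inch '0 0 -0.5 0 0; 0 0 -1.2 0 0; 0 0 -2 0 0; 0 0 -3 0 0; 0 0 -4.5 0 0; 0 0 -7 0 0; 0 0 -10 0 0; 0 0 -12 0 0; 0 10 -14 0 0; 0 18 -14 0 0; 0 22 -14 0 0; 0 22 -14 0 0; 0 22 -14 0 0; 0 22 -14 0 0; 0 22 -14 0 0; 0 22 -14 0 0'; python3 - <<'E'
from h import *
st()
for n,(x0,y0,x1,y1) in (("top",(235,145,365,245)),("scene",(270,140,420,260))):
    p,d=robot.snapshot(n); np.save(n+"12.npy",d); cv2.imwrite(f"pics/{n}12.png",p)
    cv2.imwrite(f"pics/{n}12c.png",cv2.resize(p[y0:y1,x0:x1],None,fx=5,fy=5,interpolation=cv2.INTER_CUBIC))
E
```

```text
time: 14.1
tool_pos: [0.41, -0.0705, 0.2719]
ee_rot: [-3.09, -0.05, -0.804]
wrist_force: [0.2, 0.2, -0.0]
width: 0.0938
t 14.1 box [-211.7  -61.3] z 0.2719 rot [-3.09  -0.05  -0.804] F [ 0.2  0.2 -0. ] w 0.0938 j [-0.33 -0.27  1.57  0.02  1.77  0.48]
```

View pics/scene12c.png

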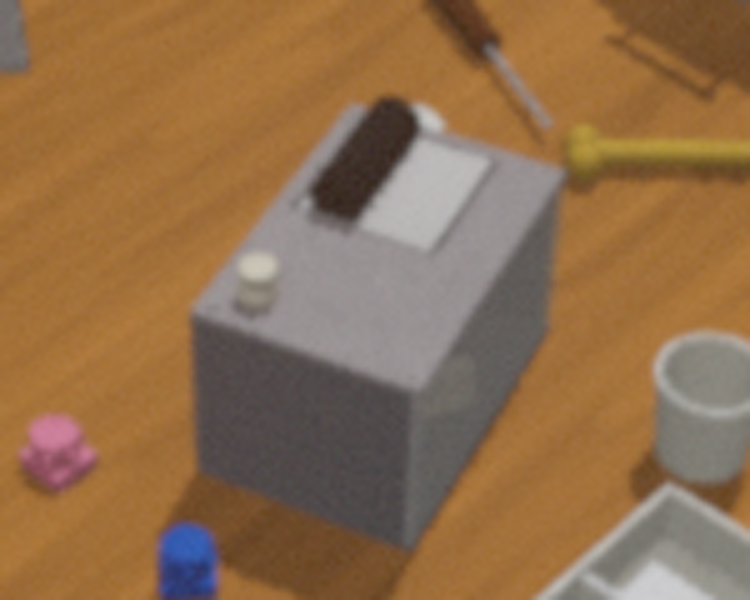

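View pics/top12.png

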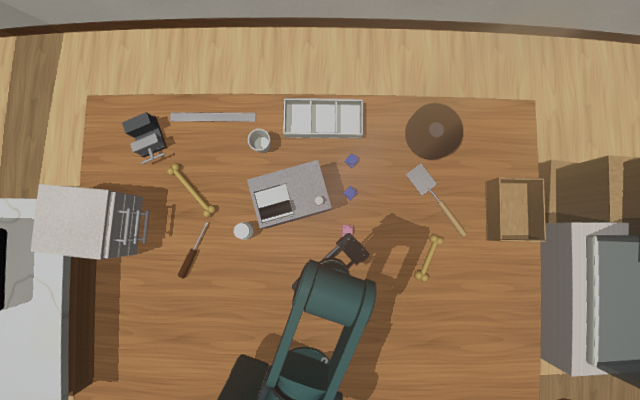

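```bash
python3 - <<'E'
from h import *
d=np.load("scene12.npy"); d0=np.load("scene0.npy")
p=cv2.imread("pics/scene12.png").astype(int);p0=cv2.imread("pics/scene0.png").astype(int)
W=cloud("scene",d);b=tobox(W)*1000;b0=tobox(cloud("scene",d0))*1000
for v in(210,216,222): print([(u,b[v,u].round(0).tolist(),int(W[v,u,2]*1000),b0[v,u].round(0).tolist(),(p[v,u]-p0[v,u]).tolist()) for u in(355,358,361,364,368)])
x=np.abs(p-p0).max(2)[195:255,340:390]; cv2.imwrite("pics/diff.png",cv2.resize(np.clip(x*8,0,255).astype(np.uint8),None,fx=8,fy=8))
W=cloud("top",np.load("top12.npy"));bb=tobox(W)*1000;z=W[...,2]
m=(bb[...,0]>-10)&(bb[...,0]<28)&(bb[...,1]>8)&(bb[...,1]<90);print("flap z",np.median(z[m]),np.percentile(z[m],[5,95]))
E
```

```text
[(355, [64.0, -80.0], 138, [63.0, -77.0], [-1, 0, -1]), (358, [72.0, -75.0], 138, [72.0, -76.0], [-2, -2, 0]), (361, [73.0, -55.0], 121, [73.0, -55.0], [-1, -1, -2]), (364, [74.0, -32.0], 101, [74.0, -33.0], [-2, -5, 2]), (368, [73.0, 6.0], 67, [73.0, 7.0], [5, 2, 2])]
[(355, [74.0, -100.0], 135, [73.0, -99.0], [2, 2, 3]), (358, [74.0, -77.0], 115, [74.0, -78.0], [2, 7, 9]), (361, [75.0, -57.0], 98, [73.0, -50.0], [4, 8, 9]), (364, [73.0, -25.0], 69, [75.0, -29.0], [2, 5, 8]), (368, [75.0, 5.0], 42, [73.0, 12.0], [2, 2, 3])]
[(355, [74.0, -97.0], 109, [75.0, -100.0], [0, 5, 7]), (358, [74.0, -74.0], 87, [74.0, -75.0], [6, 5, 11]), (361, [74.0, -49.0], 64, [74.0, -49.0], [4, 2, 3]), (364, [73.0, -21.0], 38, [73.0, -22.0], [-2, 1, 0]), (368, [75.0, 11.0], 10, [75.0, 9.0], [-2, 1, -2])]
flap z 0.139321340847214 [0.13619123 0.14262389]
```

View pics/diff.png

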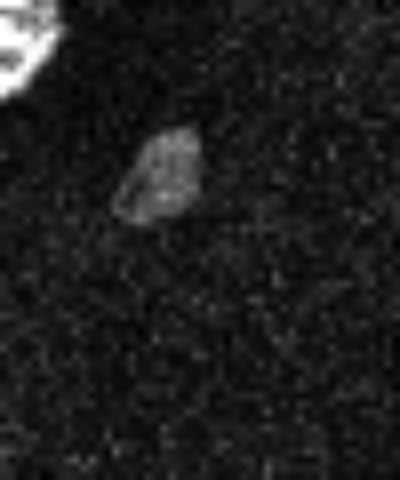

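```bash
python3 - <<'E'
from h import *
K,D,E=cam("scene"); R=E[:3,:3]; c=-R.T@E[:3,3]
q=cv2.undistortPoints(np.array([[[360.3,217.]]]),K,D)[0,0]; r=R.T@np.r_[q,1]
for z in(.02,.04,.06,.08,.1,.12,.14): P=c+r*(z-c[2])/r[2]; print(z,tobox(P)*1000)
r_=robot.get_obs(); 
p,d=robot.snapshot("scene"); p0=cv2.imread("pics/scene0.png").astype(int)
x=np.abs(p.astype(int)-p0).max(2)[195:255,340:390]; m=cv2.blur(x.astype(np.float32),(3,3))>4; m[:14]=0; print(np.argwhere(m).mean(0)+[195,340],m.sum())
E
```

```text
0.02 [46.99960705 10.82235271]
0.04 [54.21389838 -7.66944236]
0.06 [ 61.42818971 -26.16123744]
0.08 [ 68.64248104 -44.65303251]
0.1 [ 75.85677237 -63.14482759]
0.12 [ 83.0710637  -81.63662266]
0.14 [  90.28535503 -100.12841773]
[228.2231405  361.79063361] 363
```

```bash
python3 -m inch '0 0 -3 0 0; 0 0 -3 0 0; 0 0 -3 0 0; 0 0 -3 0 0; 0 0 -3 0 0; 0 0 -3 0 0; 0 0 -3 0 0; 0 0 -3 0 0'; python3 - <<'E'
from h import *
st()
p,d=robot.snapshot("scene"); cv2.imwrite("pics/scene13.png",p)
p0=cv2.imread("pics/scene0.png").astype(int); a=cv2.imread("pics/scene12.png").astype(int)
for q in(a,p.astype(int)):
    m=cv2.GaussianBlur((q-p0).sum(2).astype(np.float32),(5,5),0)[208:226,352:368]; m=np.clip(m-5,0,None); ys,xs=np.mgrid[208:226,352:368]; print((m*xs).sum()/m.sum(),(m*ys).sum()/m.sum())
    g=cv2.GaussianBlur(np.abs(q-p0).sum(2).astype(np.float32),(5,5),0); 
    # plug patch unchanged?
    print("plug diff",g[185:205,312:328].max())
t=robot.snapshot("top")[0].astype(int); t0=cv2.imread("pics/top0.png").astype(int)
print("top plug diff",np.abs(t-t0).sum(2)[192:208,312:328].max(), "flap/bar",np.abs(t-t0).sum(2)[185:222,252:294].mean())
E
```

```text
time: 14.92
tool_pos: [0.4084, -0.0695, 0.3006]
ee_rot: [-3.091, -0.047, -0.8]
wrist_force: [-0.2, -0.7, -0.7]
width: 0.0936
t 14.92 box [-212.9  -59.9] z 0.3006 rot [-3.091 -0.047 -0.8  ] F [-0.2 -0.7 -0.7] w 0.0936 j [-0.33 -0.27  1.51  0.02  1.83  0.48]
360.24584142688275 216.41526518073104
plug diff 6.7695312
360.35907597071355 216.45327256484836
plug diff 7.546875
top plug diff 10 flap/bar 5.617117117117117
```

The vertebra is at rest, the flap is shut, the plug is unmoved and the arm is clear, so I'm handing in.

```bash
python3 -c "
from bench import robot
print(robot.close_job())"
```

```text
the job is handed in; nothing more can be done
None
```

The vertebra is inside the box and the flap has sprung shut. I handed the job in at about 15 s on the robot's clock; no verdict is reported.

**What I did:**
- I pushed the vertebra along the deck with the nearly closed fingers until its front edge was about at the mouth, keeping it square to the box.
- I then opened the gripper and pressed one finger on the flap's bar to about 1 rad, worked out from the fingertip's height.
- With that finger sliding along the held-down bar, the other finger pushed the vertebra in.

**Last checks:**
- **Vertebra:** it is gone from the deck and faintly visible through the box wall. If it lies on the floor, that puts it near box x = 47, y = 11 mm, z about 20 mm. Two pictures about 0.8 s apart agree to about 0.1 px, so it is still.
- **Flap:** it measures flush, with its surface at z = 139 mm.
- **Plug and arm:** the plug's pixels match the start in both cameras. The arm is clear, with no load at the wrist.

**What did not go to plan:**
- **Sideways slip:** the arm gave about 5 mm sideways and downwards under the bar's load, so I corrected the bar finger's position.
- **Turned vertebra:** the first push with the flap open turned the vertebra clockwise. My estimates disagreed: -0.3 rad by eye, about -0.1 rad from the outline fit and near 0 from depth. I backed off with the flap still held and moved the push point towards +x.
- **Not checked directly:** I had no direct reading of the flap angle or of the finger's force on the vertebra. I also did not compare the other bystanders with their start positions in numbers; they look unchanged in the final top view.

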